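Clamp the drained soap dish in its cam holder

ROBOT

A 6-joint arm with a two-finger parallel gripper is mounted at the origin on the work surface. World frame = base frame: x ahead of the robot, y to its left, z up, the work surface at z = 0. Lengths are in m, angles in degrees, forces in N, time in s.
With the tool pointing down it reaches from about 0.35 to 0.875 m from the base axis. Payload 4.2 kg.
Tool frame: the origin (TCP) lies at the very end of the fingers, on their centre line; the grasp point (between the pads) lies manip.grasp_offset behind it (manip.grasp_offset is the distance from the TCP to the grasp point, in m); z points along the fingers, y is the line along which they close (so a half turn about z gives the same grasp; the last joint's range is limited). The gripper opens to 85 mm and grips with 20 to 120 N. Pads are 22 mm wide; open, the fingers measure 114 mm over their backs; the gripper's body (76 mm by 85 mm) begins 54 mm behind the grasp point. The pads swing forward as they close: fully open they stand 13 mm farther back than shut.
Start: joints at [-51.36, 22.042, 0.453, 0, -68.411, -14.817], TCP at [0.252, -0.572, 0.231] pointing down, gripper open.
Joint ranges: [-179.83, 179.83], [-69.29, 118.12], [-61.27, 80.66], [-181.25, 117.63], [-171.15, -9.14], [-177.46, 177.46]. Speed limits (degrees/s): [159.86, 159.86, 180, 180, 180, 180].

INTERFACE

Orientations are given as [roll, pitch, yaw] about the fixed x, y, z axes, in that order (R = Rz(yaw) Ry(pitch) Rx(roll)).
In Python, from rig import manip, cams, workorder gives the robot as it stands. The module is installed in compiled form; this text tells all that it offers.
- The arm moves only by the tool carry_out, never from a script. Its argument "deltas" is a list of rows, each an object with "translation": the shift along the tool's x, y, z in mm, a list of three; "roll": the turn about the tool's z in rad; "gripper": the finger opening in mm, from 0 to 85.4. A call has 1 to 10 rows; each row is the pose to reach, as a shift and turn from the pose commanded when the call began, along the tool's axes at that moment; what a row does not reach only later rows make up. A row lasts 1/8 s, in which the tool goes at most 62.5 mm and 10.7 degrees, less where a joint would pass 70% of its speed; a pose out of reach is approached as far as the arm can. A call with a gripper value outside its range is refused whole. The fingers move at their own pace and stop on an object; "grip_force" is the grip in N (left out, the last holds). Time passes only in rows, so rows that repeat a pose let the fingers close. It gives the time, the measured TCP pose, the force, the opening and the grip force at its end, in the units of the state.
- manip.read_state(): the state, without advancing time (a new reading comes with each control period).
- cams.read_camera(name): name is "scene" or "top"; returns the picture (384x512x3 uint8, red, green, blue); there is no depth.
- cams.get_calibration(name): a dict with "fx", "fy", "cx", "cy" (pixels), "R" (3x3) and "t" (3): a world point X has camera coordinates R X + t. Camera axes: x right, y down, z forward; pixel columns grow to the right and rows downward; lengths in m; the calibration is good to about 2 mm. A picture is of the moment at which its call begins. get_calibration takes no time and is no camera call.
- workorder.hand_in(): hands the job in; it is judged then, once.
The state is a dict: "clock": time; "qpos": joint angles; "joint_vel": joint speeds; "tau": joint torques, N m; "position": TCP position; "tool_rot": TCP orientation; "force": force on the tool from outside, world axes, zero at the start; "torque": the same for the moment, N m; "opening": finger opening in m; "gripper_force": force on a finger pad.
Only numpy, scipy, OpenCV 4.12 (cv2) and the standard library are available. Lean on these libraries where they do the work, as an engineer would, in place of code of your own. Each camera call takes 0.05 s, during which the arm holds its last target. There are 200 camera calls.

TASK

The soap dish stands on end in the drying rack: lift it out, lay it flat on the open shelf with its hollow side up and let go, then take it again across its width and set it flat, hollow side up, on the seat of the holder between the stop and the jaw, and let go. Then turn the holder's cam lever its full quarter turn so that the jaw draws the dish tight against the stop. Leave the cup, the toothbrush and the floss box where they stand.

Things in the scene. Friction and masses are not known exactly. Their poses are not given: they have to be found in the camera images.
- dish_center (a point): centre of the steel soap dish, a plate 110 (x) x 60 (y) x 18 mm (z), 0.25 kg; z points out of the hollow side. Hollow 70 x 48 mm, 8 mm deep; its flat rim is 20 mm wide at the ends, 6 mm along the sides; both ends alike. At the start it stands on an end in the rack, lower end 8 mm above the shelf, x vertical, hollow facing roughly away from the robot
- rack: fixed drying rack, origin at the centre of its underside: steel base plate 100 (x) x 90 (y) x 8 mm with two upright wire arches (across y, 58 mm wide, tops 55 mm above the shelf) 26 mm apart in x, the dish standing loosely between them
- seat (a point): holder (fixed): middle of the seat, on its top, 20 mm above the shelf; x across, y along the holder, towards the stop, z up. The dish lies lengthwise along y. The white seat strip is 44 mm wide, so fingers pass down beside the dish; the base plate below is 70 mm wide, its top 6 mm above the shelf
- cam_axis (a point): point on the upright turning axis of the cam, fixed in the holder at y = -96 mm from the seat point, 45 mm above the shelf; axes as seat
- knob (a point): centre of the upright round knob on the cam lever's free end, 63 mm above the shelf: diameter 18 mm, from 43 to 83 mm above the shelf, 65 mm from the cam axis; the lever bar (16 mm wide) lies below it, its top 44 mm above the shelf
- cam (a joint): lever angle in rad: 0 open, the lever pointing along the holder's -y, away from the stop; grows clockwise seen from above to 1.57 fully closed, the lever pointing along the holder's -x. It is stiff (about 3 to 4 N at the knob) and stays where it is left
- cup: bystander: glass toothbrush cup, 72 mm wide, 100 mm high, origin at the centre of its underside
- toothbrush: bystander: electric toothbrush upright on its round base, 64 mm wide, 215 mm high, origin at the centre of its underside
- flossbox: bystander: green plastic floss box, 62 x 50 x 24 mm, origin at the centre of its underside
- stop (a point): middle of the holder's fixed stop's face, at y = +60 mm from the seat point; a steel plate 60 mm wide, 15 mm thick, whose top is 20 mm above the seat; axes as seat
- jaw_face (a point): middle of the sliding jaw's springy rubber face, at y = -61 mm from the seat point when the lever is open; 60 mm wide, top 20 mm above the seat. Turning the lever moves it towards the stop in step with it, by 12 mm in the quarter turn, the last 1 mm squeezing the dish; axes as seat
Mind the look-alikes: they are no part of the job. Of the things shaped like the part that bears dish_center, the bare steel one is meant.

How it is judged:
By the outcome, as a careful person would: the job done as asked, in the order asked, and still so for the second after the job is handed in, with the robot touching nothing.
It also fails if it takes over 69 s, if anything falls off the work surface, if the arm or the gripper's body presses on something with over 40 N, if the wrist force passes 120 N, or if a joint passes its speed limit or range.

## Working session

There is one attempt and no reset: what is moved stays moved. The work goes in short steps, Python scripts to look and compute and a tool call to move; the robot and the scene stay as the last step left them, time stands still between calls to the robot, and variables do not carry over. Pictures are saved under pics/ and viewed, at most 10 in all, crops included, and the job is handed in when it is done.

Besides the shell and the picture viewer there is one more tool, called after "Call:" by a JSON object that holds its "name" and its "arguments". carry_out: Moves the arm, as the interface text tells. Its arguments: {"type":"object","properties":{"deltas":{"type":"array"},"grip_force":{"type":"number"}},"required":["deltas"]}

```bash
mkdir -p pics; ls; python3 - <<'E'
from rig import manip,cams
import cv2,numpy as np
print(manip.read_state(),manip.grasp_offset)
for n in("scene","top"):
    cv2.imwrite(f"pics/{n}0.png",cams.read_camera(n)[:,:,::-1]); c=cams.get_calibration(n)
    print(n,c, -np.array(c["R"]).T@np.array(c["t"]))
E
```

```text
pics
{'clock': 0.0, 'qpos': array([-5.13612833e+01,  2.20923206e+01,  3.79381783e-01, -2.79524114e-02,
       -6.84111307e+01, -1.48158434e+01]), 'joint_vel': array([ 0.12401566, -0.03076159, -0.0040608 ,  0.03393174, -0.02413985,
       -0.09495488]), 'tau': array([-1.01086483e-03, -3.92289627e+01,  1.88403511e+01,  4.18618441e+00,
       -4.70101790e-03, -4.05964244e-06]), 'position': array([ 0.25221476, -0.57121275,  0.23020512]), 'tool_rot': array([ 1.79873412e+02, -6.62103260e-03, -1.56187432e+02]), 'force': array([-0.25210791, -0.66563003, -0.02375019]), 'torque': array([-0.00963398,  0.02651384, -0.00392176]), 'gripper_force': 0.0, 'opening': 0.08504376985996241} 0.0187
scene {'fx': 421.0977477330398, 'fy': 421.0977477330398, 'cx': 252.92302686089866, 'cy': 181.47453937206413, 'R': array([[ 0.87864366,  0.47734277, -0.01136689],
       [ 0.36657682, -0.68962882, -0.62452664],
       [-0.30595221,  0.54456954, -0.78092078]]), 't': array([-0.53242471, -0.16120064,  1.14567061])} [ 0.87742448 -0.48091684  0.78795188]
top {'fx': 351.15277712969487, 'fy': 351.15277712969487, 'cx': 258.39617095163095, 'cy': 193.41485663194564, 'R': array([[-0.02769787, -0.99960898,  0.0038351 ],
       [-0.99299694,  0.02707347, -0.11499611],
       [ 0.11484731, -0.00699339, -0.99335854]]), 't': array([0.0679316 , 0.61411502, 0.80495061])} [0.51924948 0.05690815 0.86996487]
```

View pics/scene0.png

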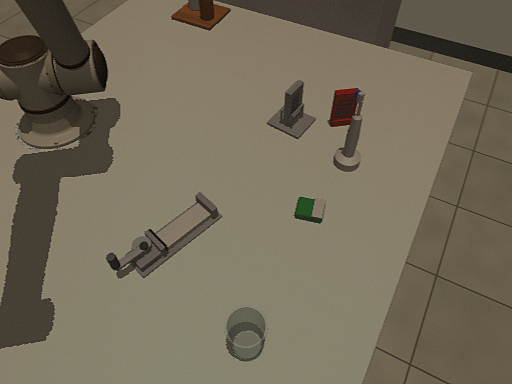

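View pics/top0.png

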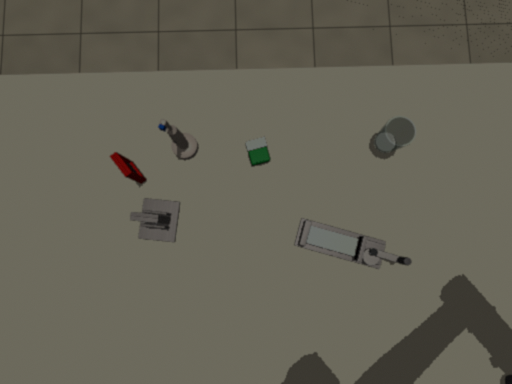

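Scene: the rack with the steel dish is near (292,110) in scene and (159,220) in top. The holder runs from (207,205) to the knob at (113,262) in scene, and from (302,235) to (405,261) in top. A red look-alike stands near (345,105) in scene. I'll zoom in with one composite.

```bash
python3 - <<'E'
import cv2,numpy as np
s=cv2.imread("pics/scene0.png");t=cv2.imread("pics/top0.png")
def c(i,x,y,w,h):return cv2.convertScaleAbs(cv2.resize(i[y:y+h,x:x+w],(400,300),interpolation=cv2.INTER_CUBIC),alpha=1.5)
a=np.vstack([np.hstack([c(s,250,70,80,60)*1,c(t,120,190,80,60)]),np.hstack([c(s,100,180,132,99),c(t,290,200,132,99)])])
cv2.imwrite("pics/z0.png",a)
E
```

```text
(no output)
```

View pics/z0.png

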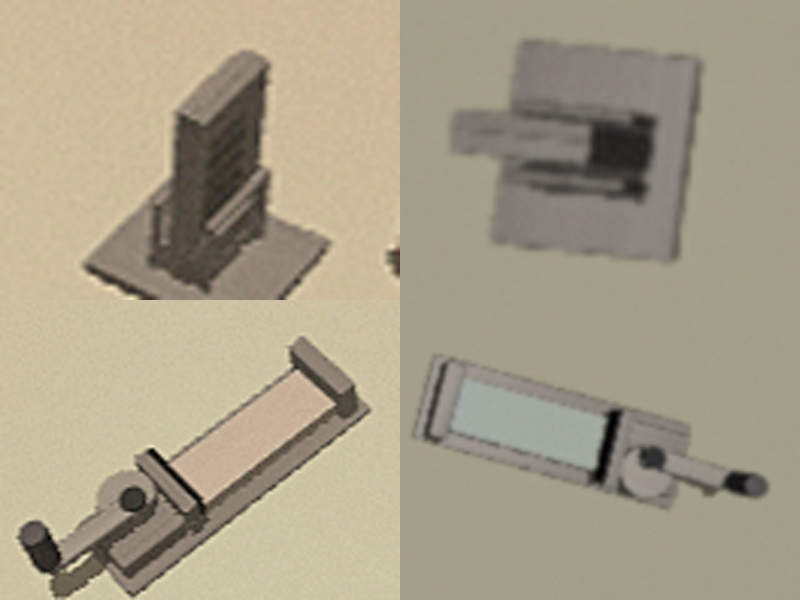

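```bash
cat > h.py <<'E'
import numpy as np,cv2
from rig import manip,cams
def ray(n,p,z):
    c=cams.get_calibration(n);R=np.array(c["R"]);t=np.array(c["t"]);o=-R.T@t
    p=np.atleast_2d(np.array(p,float))
    d=np.c_[(p[:,0]-c["cx"])/c["fx"],(p[:,1]-c["cy"])/c["fy"],np.ones(len(p))]@R
    return o+d*((z-o[2])/d[:,2])[:,None]
def proj(n,X):
    c=cams.get_calibration(n);q=np.array(X)@np.array(c["R"]).T+np.array(c["t"]);return np.c_[c["fx"]*q[:,0]/q[:,2]+c["cx"],c["fy"]*q[:,1]/q[:,2]+c["cy"]]
E
python3 - <<'E'
from h import *
np.set_printoptions(precision=4,suppress=True)
S=lambda a:np.array(a)/5+[250,70]
T=lambda a:np.array(a)/5+[40,190]
S2=lambda a:np.array(a)/3.03+[100,180-300/3.03]
T2=lambda a:(np.array(a)-[400,300])/3.03+[290,200]
print("dish top scene",ray("scene",S([[178,112],[197,122],[268,65],[247,52]]),.118))
print("dish top top",ray("top",T([[452,110],[590,123],[588,168],[450,155]]),.118))
print("knob s",ray("scene",S2([[34,531]]),.083),"t",ray("top",T2([[757,487]]),.083))
print("pivot s",ray("scene",S2([[133,495]]),.05),"t",ray("top",T2([[652,456]]),.05))
print("stop s",ray("scene",S2([[290,345],[302,337],[357,387],[349,394]]),.04))
print("stop t",ray("top",T2([[444,362],[460,366],[443,440],[427,434]]),.04))
for n,f,box in(("scene","scene0",(150,195,215,260)),("top","top0",(300,215,362,262))):
    im=cv2.imread(f"pics/{f}.png");x0,y0,x1,y1=box
    lab=im[y0:y1,x0:x1].astype(int)
    # seed colour = strip colour
    seed=im[225,185] if n=="scene" else im[241,332]
    m=(np.abs(lab-seed).max(2)<14).astype(np.uint8);print(seed)
    m=cv2.morphologyEx(m,cv2.MORPH_OPEN,np.ones((3,3)))
    nn,l,st,ce=cv2.connectedComponentsWithStats(m);k=1+st[1:,4].argmax();print(st[k])
    cs,_=cv2.findContours((l==k).astype(np.uint8),0,1)
    p=max(cs,key=cv2.contourArea)[:,0,:]+[x0,y0]
    w=ray(n,p,.02)[:,:2]*1000
    print(n,cv2.minAreaRect(w.astype(np.float32)))
print("rackbase t",ray("top",T([[520,42],[700,58],[680,260],[492,240]]),.008))
E
```

```text
dish top scene [[0.5523 0.2693 0.118 ]
 [0.5637 0.2668 0.118 ]
 [0.5763 0.3228 0.118 ]
 [0.5628 0.3273 0.118 ]]
dish top top [[0.5736 0.3265 0.118 ]
 [0.5665 0.2675 0.118 ]
 [0.5473 0.2682 0.118 ]
 [0.5544 0.3271 0.118 ]]
knob s [[ 0.4515 -0.2733  0.083 ]] t [[ 0.4493 -0.2745  0.083 ]]
pivot s [[ 0.472  -0.2116  0.05  ]] t [[ 0.4719 -0.2101  0.05  ]]
stop s [[ 0.4903 -0.0525  0.04  ]
 [ 0.494  -0.0421  0.04  ]
 [ 0.5533 -0.0614  0.04  ]
 [ 0.5515 -0.0692  0.04  ]]
stop t [[ 0.548  -0.0559  0.04  ]
 [ 0.5446 -0.0683  0.04  ]
 [ 0.488  -0.0526  0.04  ]
 [ 0.4929 -0.0404  0.04  ]]
[101 119 133]
[  0   0  44  33 927]
scene ((452.3313903808594, -104.91725158691406), (100.3481674194336, 86.16439056396484), 28.099308013916016)
[106 113 108]
[  8  11  49  29 853]
top ((499.4107360839844, -122.38568115234375), (115.74834442138672, 42.50387954711914), 72.5440444946289)
rackbase t [[0.6142 0.3329 0.008 ]
 [0.6039 0.2444 0.008 ]
 [0.5056 0.2543 0.008 ]
 [0.5177 0.3456 0.008 ]]
```

Consistent estimates from both views: seat ≈ (0.500, −0.119) with holder y ≈ (0.305, 0.952), and dish top centre ≈ (0.562, 0.297). Next I'll check the bystander positions.

```bash
cat >> h.py <<'E'
def delta(xyz,yaw,st=None):
    """shift (mm) in tool axes, roll (rad) to reach world xyz, yaw(deg), tool down"""
    s=st or manip.read_state();a=np.radians(s["tool_rot"][2]);d=(np.array(xyz)-s["position"])*1000
    ca,sa=np.cos(a),np.sin(a)
    return np.round([ca*d[0]+sa*d[1],sa*d[0]-ca*d[1],-d[2]],1), round(-np.radians((yaw-s["tool_rot"][2]+180)%360-180),3)
E
python3 - <<'E'
from h import *
np.set_printoptions(precision=3,suppress=True)
print("brush base t",ray("top",[[186,147]],.02)," s",ray("scene",[[347,159]],.02))
print("brush head t",ray("top",[[166,125]],.21)," s",ray("scene",[[360,95]],.21))
print("floss s",ray("scene",[[310,207]],.024),"t",ray("top",[[258,151]],.024))
print("cup s",ray("scene",[[246,345]],.0),"t",ray("top",[[385,143]],.0))
print("red",ray("top",[[136,181]],.0))
print(delta([.562,.297,.22],171.3))
E
```

```text
brush base t [[0.738 0.227 0.02 ]]  s [[0.745 0.223 0.02 ]]
brush head t [[0.734 0.227 0.21 ]]  s [[0.738 0.231 0.21 ]]
floss s [[0.724 0.048 0.024]] t [[0.722 0.049 0.024]]
cup s [[ 0.74  -0.274  0.   ]] t [[ 0.74  -0.274  0.   ]]
red [[0.659 0.356 0.   ]]
(array([-634. ,  669.3,   10.3]), np.float64(0.567))
```

Call:
{"name": "carry_out", "arguments": {"deltas": [{"translation":[-20,21,0],"roll":0,"gripper":85},{"translation":[-60,64,0],"roll":0,"gripper":85},{"translation":[-100,106,0],"roll":0,"gripper":85},{"translation":[-140,148,0],"roll":0,"gripper":85},{"translation":[-180,190,0],"roll":0,"gripper":85},{"translation":[-220,232,0],"roll":0,"gripper":85},{"translation":[-260,275,0],"roll":0,"gripper":85},{"translation":[-300,317,0],"roll":0,"gripper":85},{"translation":[-340,359,0],"roll":0,"gripper":85},{"translation":[-380,401,0],"roll":0,"gripper":85}]}}

```text
clock: 1.35
position: [0.4382, -0.0495, 0.2313]
tool_rot: [180.0, 0.0, -156.2]
force: [1.7, -0.4, 0.2]
opening: 0.0852
gripper_force: 0.0
```

Call:
{"name": "carry_out", "arguments": {"deltas": [{"translation":[-40,42,0],"roll":0.1,"gripper":85},{"translation":[-80,85,0],"roll":0.2,"gripper":85},{"translation":[-120,127,0],"roll":0.3,"gripper":85},{"translation":[-160,169,0],"roll":0.4,"gripper":85},{"translation":[-200,211,0],"roll":0.5,"gripper":85},{"translation":[-235,248,0],"roll":0.567,"gripper":85},{"translation":[-254,268,0],"roll":0.567,"gripper":85},{"translation":[-254,268,0],"roll":0.567,"gripper":85}]}}

```text
clock: 2.35
position: [0.5621, 0.298, 0.2296]
tool_rot: [-179.9, -0.1, 171.4]
force: [0.1, 0.2, -0.5]
opening: 0.085
gripper_force: 0.0
```

```bash
python3 - <<'E'
from h import *
s=manip.read_state();print(s["clock"],s["position"],s["tool_rot"],s["qpos"],delta([.562,.297,.097],171.3))
cv2.imwrite("pics/a_t.png",cams.read_camera("top")[:,:,::-1]);i=cams.read_camera("scene")[:,:,::-1]
cv2.imwrite("pics/a.png",cv2.resize(i[20:160,200:390],(760,560),interpolation=cv2.INTER_CUBIC))
E
```

```text
2.35 [0.56213197 0.2979613  0.22964273] [-1.79914629e+02 -9.18392869e-02  1.71442181e+02] [ 4.24643932e+01  2.32641362e+01  2.11576911e+00 -1.89569202e-02
 -6.89757691e+01 -1.41015324e+02] (array([ -0. ,  -1. , 132.6]), np.float64(0.002))
```

View pics/a.png

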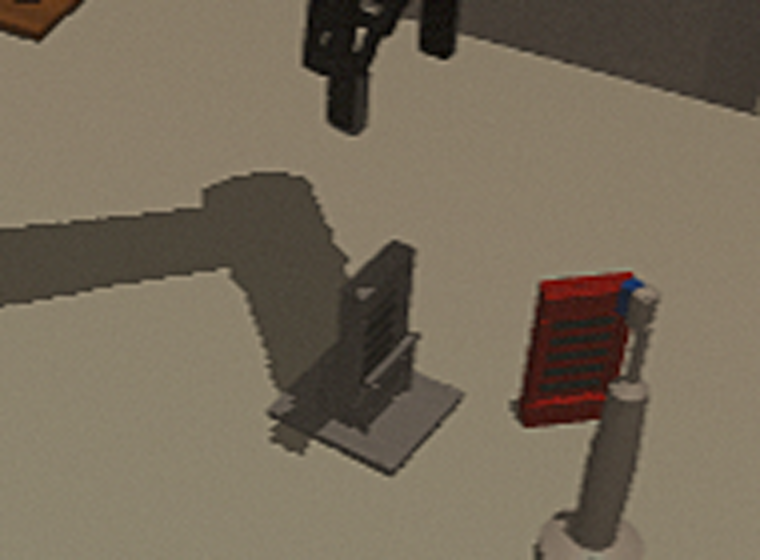

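The open fingers straddle the steel dish (dish top near (378,265) in the crop) and line up with its width. Descending.

Call:
{"name": "carry_out", "arguments": {"deltas": [{"translation":[0,-1,30],"roll":0,"gripper":85},{"translation":[0,-1,65],"roll":0,"gripper":85},{"translation":[0,-1,100],"roll":0,"gripper":85},{"translation":[0,-1,120],"roll":0,"gripper":85},{"translation":[0,-1,132],"roll":0,"gripper":85},{"translation":[0,-1,132],"roll":0,"gripper":85}]}}

```text
clock: 3.2
position: [0.5618, 0.2945, 0.0991]
tool_rot: [-179.9, -0.0, 171.3]
force: [0.6, -0.4, 0.6]
opening: 0.0853
gripper_force: 0.0
```

Call:
{"name": "carry_out", "arguments": {"deltas": [{"translation":[0,0,0],"roll":0,"gripper":60},{"translation":[0,0,0],"roll":0,"gripper":50},{"translation":[0,0,0],"roll":0,"gripper":50},{"translation":[0,0,0],"roll":0,"gripper":50},{"translation":[0,0,0],"roll":0,"gripper":50},{"translation":[0,0,0],"roll":0,"gripper":50}], "grip_force": 25}}

```text
clock: 3.95
position: [0.563, 0.296, 0.101]
tool_rot: [179.9, 0.1, 171.4]
force: [-0.7, 0.3, 5.7]
opening: 0.0593
gripper_force: 27.8
```

```bash
python3 - <<'E'
from h import *
s=manip.read_state();print(s["clock"],s["position"],s["force"],s["opening"],s["gripper_force"])
i=cams.read_camera("scene")[:,:,::-1]
cv2.imwrite("pics/b.png",cv2.resize(i[50:150,230:360],(780,600),interpolation=cv2.INTER_CUBIC))
E
```

```text
3.95 [0.56299239 0.29604609 0.10096376] [-0.74226485  0.27343114  5.65493917] 0.05933351601515283 27.84045472741127
```

View pics/b.png

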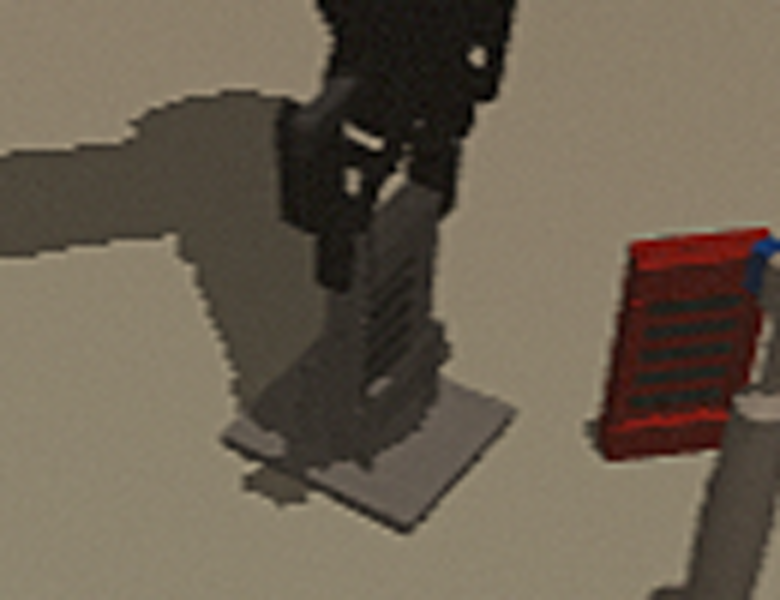

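The finger tip (335,290 in the crop) overlaps the dish's upper side, and the grip reads 59 mm and 28 N. Lifting.

Call:
{"name": "carry_out", "arguments": {"deltas": [{"translation":[0,0,-10],"roll":0,"gripper":50},{"translation":[0,0,-30],"roll":0,"gripper":50},{"translation":[0,0,-60],"roll":0,"gripper":50},{"translation":[0,0,-90],"roll":0,"gripper":50},{"translation":[0,0,-110],"roll":0,"gripper":50},{"translation":[0,0,-110],"roll":0,"gripper":50}]}}

```text
clock: 4.75
position: [0.5623, 0.2957, 0.2105]
tool_rot: [179.9, 0.1, 171.3]
force: [0.8, 0.2, -3.2]
opening: 0.0592
gripper_force: 27.9
```

```bash
python3 - <<'E'
from h import *
s=manip.read_state();print(s["clock"],s["position"],s["force"],s["opening"],s["gripper_force"])
print(delta([.60,.12,.207],171.3), delta([.60,.12,.095],171.3))
i=cams.read_camera("scene")[:,:,::-1]
cv2.imwrite("pics/c.png",cv2.resize(i[20:150,220:350],(600,600),interpolation=cv2.INTER_CUBIC))
E
```

```text
4.75 [0.56227049 0.29565159 0.210488  ] [ 0.77810963  0.15600932 -3.23802169] 0.05924972044893992 27.85912737250328
(array([ -63.8, -168. ,    3.5]), np.float64(0.0)) (array([ -63.8, -168. ,  115.5]), np.float64(0.0))
```

View pics/c.png

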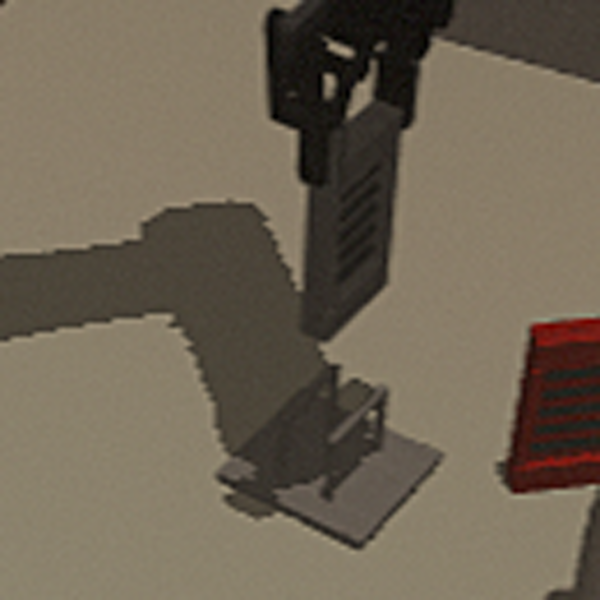

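The dish is out of the rack and hanging upright. I'll check the finger tip height and carry it to the open spot.

Call:
{"name": "carry_out", "arguments": {"deltas": [{"translation":[-16,-42,0],"roll":0,"gripper":50},{"translation":[-32,-84,0],"roll":0,"gripper":50},{"translation":[-48,-126,0],"roll":0,"gripper":50},{"translation":[-60,-160,30],"roll":0,"gripper":50},{"translation":[-64,-168,70],"roll":0,"gripper":50},{"translation":[-64,-168,95],"roll":0,"gripper":50},{"translation":[-64,-168,105],"roll":0,"gripper":50},{"translation":[-64,-168,105],"roll":0,"gripper":50}]}}

```text
clock: 5.8
position: [0.5995, 0.1195, 0.1032]
tool_rot: [-179.9, -0.1, 171.4]
force: [-0.4, 0.6, -1.5]
opening: 0.0592
gripper_force: 28.1
```

```bash
python3 - <<'E'
from h import *
for z in(.2,.21,.22): print(z,proj("scene",[[.556,.258,z],[.5575,.2645,z]]))
s=manip.read_state();print(s["clock"],s["position"],s["tool_rot"],s["force"],s["opening"],s["gripper_force"])
i=cams.read_camera("scene")[:,:,::-1]
x,y=map(int,proj("scene",[[.6,.12,.07]])[0]);print(x,y)
cv2.imwrite("pics/d.png",cv2.resize(i[y-60:y+60,x-65:x+65],(650,600),interpolation=cv2.INTER_CUBIC))
E
```

```text
0.2 [[286.69513747  67.31883764]
 [288.52024524  65.96428819]]
0.21 [[286.92187337  63.62021757]
 [288.76117175  62.26652313]]
0.22 [[287.15235957  59.86042078]
 [289.00607031  58.50779438]]
5.8 [0.59947769 0.11954217 0.10317154] [-1.79915926e+02 -1.19160532e-01  1.71353272e+02] [-0.36869415  0.61067949 -1.47826613] 0.05922749245520939 28.06527927517891
275 152
```

View pics/d.png

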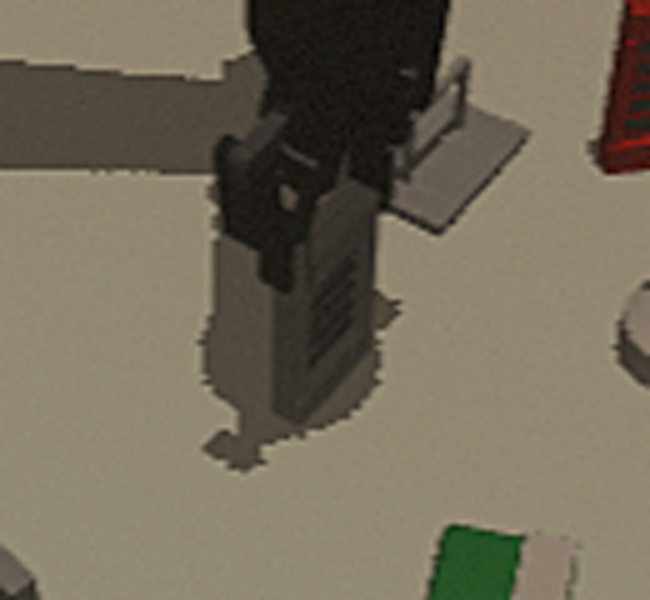

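Dish hangs clear, its lower end just above the shelf near (300,415) in the crop, hollow away from the robot. Lowering it to touch, then tipping along an arc.

Call:
{"name": "carry_out", "arguments": {"deltas": [{"translation":[0,0,5],"roll":0,"gripper":50},{"translation":[0,0,9],"roll":0,"gripper":50},{"translation":[0,0,13],"roll":0,"gripper":50},{"translation":[0,0,13],"roll":0,"gripper":50}], "grip_force": 20}}

```text
clock: 6.35
position: [0.6008, 0.1198, 0.0929]
tool_rot: [180.0, 0.1, 171.4]
force: [-2.0, 0.5, 4.8]
opening: 0.0592
gripper_force: 28.7
```

Call:
{"name": "carry_out", "arguments": {"deltas": [{"translation":[5,0,1],"roll":0,"gripper":50},{"translation":[11,0,2],"roll":0,"gripper":50},{"translation":[19,0,2],"roll":0,"gripper":50},{"translation":[27,0,3],"roll":0,"gripper":50},{"translation":[27,0,3],"roll":0,"gripper":50}]}}

```text
clock: 6.98
position: [0.5759, 0.125, 0.0911]
tool_rot: [179.8, 0.4, 171.5]
force: [1.4, 0.8, 6.2]
opening: 0.0592
gripper_force: 29.8
```

```bash
python3 - <<'E'
from h import *
s=manip.read_state();print(s["clock"],s["position"],s["force"],s["torque"],s["opening"],s["gripper_force"])
i=cams.read_camera("scene")[:,:,::-1]
x,y=275,160
cv2.imwrite("pics/e.png",cv2.resize(i[y-60:y+60,x-65:x+65],(650,600),interpolation=cv2.INTER_CUBIC))
E
```

```text
6.975 [0.5759178 0.1249992 0.0910914] [1.43184981 0.776302   6.15496241] [ 0.12422798 -0.47371572  0.08166858] 0.05915093459546915 29.790896326303482
```

View pics/e.png

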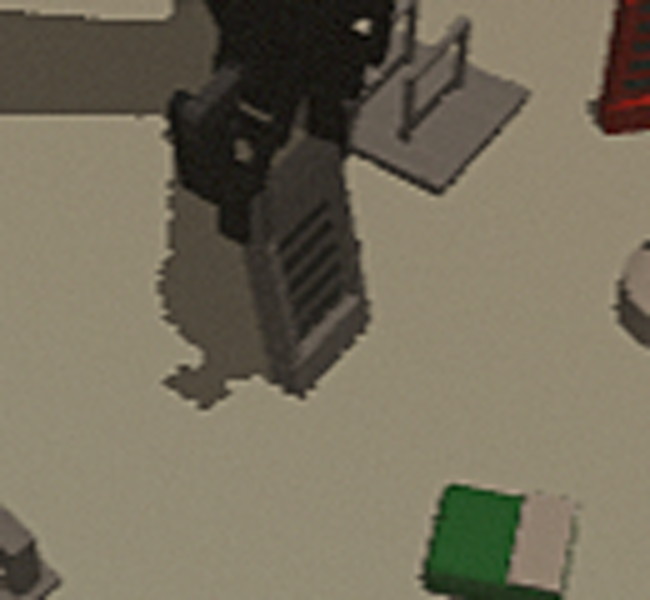

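Tipping works: the dish is at about 15°, its lower edge held on the shelf near (300,390) in the crop. Continuing the arc.

Call:
{"name": "carry_out", "arguments": {"deltas": [{"translation":[9,0,2],"roll":0,"gripper":50},{"translation":[18,0,5],"roll":0,"gripper":50},{"translation":[26,0,8],"roll":0,"gripper":50},{"translation":[34,0,13],"roll":0,"gripper":50},{"translation":[42,0,18],"roll":0,"gripper":50},{"translation":[48,0,23],"roll":0,"gripper":50},{"translation":[55,0,29],"roll":0,"gripper":50},{"translation":[61,0,35],"roll":0,"gripper":50},{"translation":[67,0,42],"roll":0,"gripper":50},{"translation":[67,0,42],"roll":0,"gripper":50}]}}

```text
clock: 8.28
position: [0.5064, 0.1346, 0.0469]
tool_rot: [180.0, 0.0, 171.4]
force: [-4.6, 2.9, 5.6]
opening: 0.0594
gripper_force: 35.0
```

Call:
{"name": "carry_out", "arguments": {"deltas": [{"translation":[5,0,8],"roll":0,"gripper":50},{"translation":[9,0,16],"roll":0,"gripper":50},{"translation":[12,0,24],"roll":0,"gripper":50},{"translation":[15,0,32],"roll":0,"gripper":50},{"translation":[17,0,38],"roll":0,"gripper":50},{"translation":[17,0,42],"roll":0,"gripper":50},{"translation":[17,0,42],"roll":0,"gripper":50}]}}

```text
clock: 9.15
position: [0.4902, 0.1362, 0.0039]
tool_rot: [-180.0, -0.0, 171.3]
force: [-2.3, 0.1, 1.5]
opening: 0.059
gripper_force: 36.4
```

Call:
{"name": "carry_out", "arguments": {"deltas": [{"translation":[0,0,2],"roll":0,"gripper":50},{"translation":[0,0,3],"roll":0,"gripper":50},{"translation":[0,0,3],"roll":0,"gripper":62},{"translation":[0,0,3],"roll":0,"gripper":68},{"translation":[0,0,3],"roll":0,"gripper":85},{"translation":[0,0,3],"roll":0,"gripper":85},{"translation":[0,0,-25],"roll":0,"gripper":85},{"translation":[0,0,-70],"roll":0,"gripper":85},{"translation":[0,0,-120],"roll":0,"gripper":85},{"translation":[0,0,-150],"roll":0,"gripper":85}]}}

```text
clock: 10.4
position: [0.491, 0.1368, 0.1571]
tool_rot: [179.9, 0.2, 171.4]
force: [0.8, 0.2, -1.2]
opening: 0.0853
gripper_force: 0.0
```

```bash
python3 - <<'E'
from h import *
s=manip.read_state();print(s["clock"],s["position"],s["force"],s["opening"])
i=cams.read_camera("scene")[:,:,::-1];t=cams.read_camera("top")[:,:,::-1]
cv2.imwrite("pics/f_s.png",i);cv2.imwrite("pics/f_t.png",t)
xs,ys=map(int,proj("scene",[[.54,.13,.0]])[0]);xt,yt=map(int,proj("top",[[.54,.13,.0]])[0]);print(xs,ys,xt,yt)
r=lambda a,x,y:cv2.resize(a[y-50:y+50,x-33:x+33],(396,600),interpolation=cv2.INTER_CUBIC)
cv2.imwrite("pics/f.png",np.hstack([r(i,xs,ys),r(t,xt,yt)]))
E
```

```text
10.4 [0.49104155 0.13676144 0.15706201] [ 0.78049583  0.22709379 -1.1564209 ] 0.0852544191928987
254 160 227 226
```

View pics/f.png

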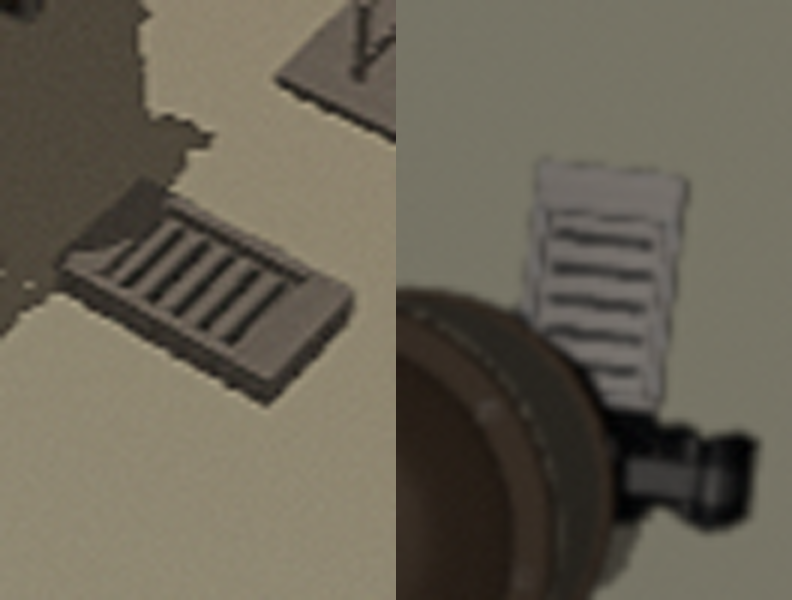

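The dish lies flat with its hollow up. In the left crop its corners are about (57,268), (147,180), (353,293) and (265,380); in the right crop the far end runs (543,160)–(688,180). Locating it.

```bash
python3 - <<'E'
from h import *
np.set_printoptions(precision=4,suppress=True)
w=ray("scene",np.array([[57,265],[147,180],[355,293],[267,380]])/6+[221,110],.018);print(w,w.mean(0))
d=(w[2]+w[3]-w[0]-w[1])/2;print(np.linalg.norm(d),np.degrees(np.arctan2(d[1],d[0])))
t=ray("top",(np.array([[543,160],[688,180]])-[396,0])/6+[194,176],.018);print(t)
E
```

```text
[[0.4856 0.1059 0.018 ]
 [0.4947 0.1658 0.018 ]
 [0.6007 0.1495 0.018 ]
 [0.5903 0.0918 0.018 ]] [0.5428 0.1283 0.018 ]
0.10651792963179409 -8.195437277912763
[[0.5977 0.1486 0.018 ]
 [0.588  0.09   0.018 ]]
```

```bash
python3 - <<'E'
from h import *
print(delta([.5405,.128,0],171.5))
E
```

```text
(array([-49. ,  -2.2, 158.3]), np.float64(-0.002))
```

Call:
{"name": "carry_out", "arguments": {"deltas": [{"translation":[-30,-2,10],"roll":0,"gripper":85},{"translation":[-49,-2,50],"roll":0,"gripper":85},{"translation":[-49,-2,90],"roll":0,"gripper":85},{"translation":[-49,-2,120],"roll":0,"gripper":85},{"translation":[-49,-2,145],"roll":0,"gripper":85},{"translation":[-49,-2,157],"roll":0,"gripper":85},{"translation":[-49,-2,157],"roll":0,"gripper":85}]}}

```text
clock: 11.38
position: [0.5378, 0.1267, -0.0037]
tool_rot: [-179.9, -0.1, 171.3]
force: [0.1, 0.4, 0.8]
opening: 0.085
gripper_force: 0.0
```

Call:
{"name": "carry_out", "arguments": {"deltas": [{"translation":[0,0,0],"roll":0,"gripper":65},{"translation":[0,0,0],"roll":0,"gripper":50},{"translation":[0,0,0],"roll":0,"gripper":50},{"translation":[0,0,0],"roll":0,"gripper":50},{"translation":[0,0,0],"roll":0,"gripper":50},{"translation":[0,0,0],"roll":0,"gripper":50}], "grip_force": 45}}

```text
clock: 12.12
position: [0.5395, 0.1277, -0.0011]
tool_rot: [179.9, 0.2, 171.4]
force: [-0.7, 1.4, 7.0]
opening: 0.0588
gripper_force: 50.9
```

Call:
{"name": "carry_out", "arguments": {"deltas": [{"translation":[0,0,-10],"roll":0,"gripper":50},{"translation":[0,0,-40],"roll":0,"gripper":50},{"translation":[0,0,-80],"roll":0,"gripper":50},{"translation":[0,0,-120],"roll":0,"gripper":50},{"translation":[0,0,-120],"roll":0,"gripper":50}]}}

```text
clock: 12.75
position: [0.5401, 0.1277, 0.1209]
tool_rot: [179.8, 0.3, 171.3]
force: [1.0, 0.3, -3.1]
opening: 0.0589
gripper_force: 50.0
```

```bash
python3 - <<'E'
from h import *
s=manip.read_state();print(s["clock"],s["position"],s["force"],s["opening"])
print(delta([.5003,-.119,.12],-107.6))
E
```

```text
12.75 [0.54008043 0.12774348 0.12090585] [ 0.96864314  0.25993375 -3.10270022] 0.05893559438864122
(array([   2.2, -249.9,    0.9]), np.float64(-1.415))
```

Call:
{"name": "carry_out", "arguments": {"deltas": [{"translation":[0,-25,0],"roll":-0.15,"gripper":50},{"translation":[0,-55,0],"roll":-0.3,"gripper":50},{"translation":[0,-85,0],"roll":-0.46,"gripper":50},{"translation":[1,-115,0],"roll":-0.62,"gripper":50},{"translation":[1,-145,0],"roll":-0.78,"gripper":50},{"translation":[1,-175,0],"roll":-0.94,"gripper":50},{"translation":[2,-205,0],"roll":-1.1,"gripper":50},{"translation":[2,-230,0],"roll":-1.26,"gripper":50},{"translation":[2,-250,0],"roll":-1.415,"gripper":50},{"translation":[2,-250,0],"roll":-1.415,"gripper":50}]}}

```text
clock: 14.0
position: [0.4971, -0.1208, 0.116]
tool_rot: [179.8, -0.0, -107.8]
force: [0.8, -0.7, -2.6]
opening: 0.0585
gripper_force: 50.0
```

```bash
python3 - <<'E'
from h import *
s=manip.read_state();print(s["clock"],s["position"],s["tool_rot"],s["force"],s["opening"])
print(delta([.5003,-.119,.05],-107.8))
i=cams.read_camera("scene")[:,:,::-1];t=cams.read_camera("top")[:,:,::-1]
cv2.imwrite("pics/g_s.png",i);cv2.imwrite("pics/g_t.png",t)
E
```

```text
14.0 [ 0.4971311  -0.12082418  0.11599017] [ 1.79812160e+02 -4.21637250e-02 -1.07789056e+02] [ 0.84699463 -0.65858618 -2.56172924] 0.05854996076969036
(array([-2.7, -2.5, 66. ]), np.float64(0.0))
```

Call:
{"name": "carry_out", "arguments": {"deltas": [{"translation":[-1,-1,20],"roll":0,"gripper":50},{"translation":[-2,-2,45],"roll":0,"gripper":50},{"translation":[-2,-2,63],"roll":0,"gripper":50},{"translation":[-2,-2,63],"roll":0,"gripper":50},{"translation":[-2,-2,63],"roll":0,"gripper":50}]}}

```text
clock: 14.72
position: [0.5019, -0.1181, 0.0548]
tool_rot: [-179.9, 0.0, -107.6]
force: [-0.4, -0.0, -3.2]
opening: 0.0589
gripper_force: 49.9
```

```bash
python3 - <<'E'
from h import *
s=manip.read_state();print(s["clock"],s["position"],s["tool_rot"],s["force"],s["opening"])
for _ in range(3): cams.read_camera("top");print(manip.read_state()["position"])
print(delta([.5003,-.119,.022],-107.8))
i=cams.read_camera("scene")[:,:,::-1];t=cams.read_camera("top")[:,:,::-1]
r=lambda a,x,y:cv2.resize(a[y:y+75,x:x+100],(800,600),interpolation=cv2.INTER_CUBIC)
cv2.imwrite("pics/h.png",cv2.convertScaleAbs(r(i,125,185),alpha=1.6));cv2.imwrite("pics/h_s.png",i);cv2.imwrite("pics/h_t.png",t)
E
```

```text
14.725 [ 0.50194702 -0.11809907  0.05484897] [-1.79943955e+02  1.03594498e-02 -1.07560189e+02] [-0.35273171 -0.02161789 -3.22475849] 0.05885055739863634
[ 0.50207386 -0.11820368  0.05509077]
[ 0.50206741 -0.1182674   0.05522653]
[ 0.50195236 -0.11832632  0.05520292]
(array([ 1.1,  1.4, 33.2]), np.float64(0.004))
```

View pics/h.png

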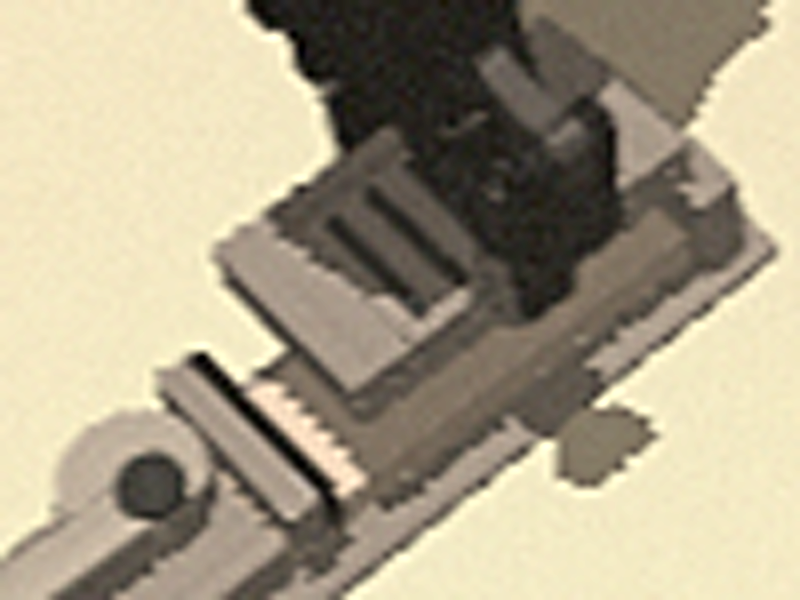

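The dish is held flat over the seat. Its jaw-side end runs (220,250)–(355,388) in the crop, and the jaw face edge runs (205,352)–(340,500). Checking this fit by rays.

```bash
python3 - <<'E'
from h import *
P=lambda a:np.array(a)/8+[125,185]
y=np.array([.305,.952]);x=np.array([.952,-.305])
f=lambda w:np.round(np.c_[(w[:,:2]-[.5003,-.119])@x,(w[:,:2]-[.5003,-.119])@y]*1000,1)
for z in(.071,.074):print("dish end",f(ray("scene",P([[218,250],[355,388],[480,295]]),z)))
print("jaw",f(ray("scene",P([[208,352],[342,500]]),.04)))
print("stop outer/inner",f(ray("scene",P([[738,190],[700,215]]),.04)))
print("tcp",f(np.array([[.502,-.1183]])))
E
```

```text
dish end [[-28.6 -50.3]
 [ 29.3 -49.8]
 [ 29.2 -10.5]]
dish end [[-26.5 -51.1]
 [ 31.2 -50.6]
 [ 31.1 -11.4]]
jaw [[-25.4 -63.1]
 [ 34.7 -64.3]]
stop outer/inner [[32.1 70.1]
 [31.2 57.4]]
tcp [[1.4 1.2]]
```

Call:
{"name": "carry_out", "arguments": {"deltas": [{"translation":[4,0,0],"roll":0,"gripper":50},{"translation":[5.5,0,5],"roll":0,"gripper":50},{"translation":[5.5,0,15],"roll":0,"gripper":50},{"translation":[5.5,0,24],"roll":0,"gripper":50},{"translation":[5.5,0,31],"roll":0,"gripper":50},{"translation":[5.5,0,31],"roll":0,"gripper":50},{"translation":[5.5,0,31],"roll":0,"gripper":50}]}}

```text
clock: 15.85
position: [0.4999, -0.1238, 0.0234]
tool_rot: [-180.0, 0.0, -107.6]
force: [0.9, -0.1, -2.7]
opening: 0.0586
gripper_force: 49.9
```

Call:
{"name": "carry_out", "arguments": {"deltas": [{"translation":[0,0,2],"roll":0,"gripper":50},{"translation":[0,0,4],"roll":0,"gripper":50},{"translation":[0,0,4],"roll":0,"gripper":50}]}}

```text
clock: 16.23
position: [0.4995, -0.1238, 0.0192]
tool_rot: [180.0, -0.0, -107.6]
force: [-0.3, 0.4, -2.2]
opening: 0.0587
gripper_force: 49.9
```

Call:
{"name": "carry_out", "arguments": {"deltas": [{"translation":[0,0,1],"roll":0,"gripper":50},{"translation":[0,0,2],"roll":0,"gripper":50},{"translation":[0,0,2],"roll":0,"gripper":50}]}}

```text
clock: 16.6
position: [0.4997, -0.1238, 0.0188]
tool_rot: [-180.0, -0.0, -107.6]
force: [-2.5, 1.1, 9.8]
opening: 0.0585
gripper_force: 51.2
```

Call:
{"name": "carry_out", "arguments": {"deltas": [{"translation":[0,0,-1],"roll":0,"gripper":60},{"translation":[0,0,-1],"roll":0,"gripper":70},{"translation":[0,0,-1],"roll":0,"gripper":85},{"translation":[0,0,-1],"roll":0,"gripper":85},{"translation":[0,0,-1],"roll":0,"gripper":85},{"translation":[0,0,-30],"roll":0,"gripper":85},{"translation":[0,0,-70],"roll":0,"gripper":85},{"translation":[20,0,-115],"roll":0,"gripper":85},{"translation":[50,0,-130],"roll":0,"gripper":85},{"translation":[90,0,-130],"roll":0,"gripper":85}]}}

```text
clock: 17.85
position: [0.4734, -0.2102, 0.1493]
tool_rot: [-179.7, 0.0, -107.5]
force: [0.2, -0.4, -0.3]
opening: 0.0851
gripper_force: 0.0
```

Call:
{"name": "carry_out", "arguments": {"deltas": [{"translation":[50,0,0],"roll":0,"gripper":20},{"translation":[100,0,0],"roll":0,"gripper":0},{"translation":[130,0,0],"roll":0,"gripper":0},{"translation":[130,0,0],"roll":0,"gripper":0}]}}

```text
clock: 18.35
position: [0.4322, -0.335, 0.1469]
tool_rot: [180.0, 0.0, -107.8]
force: [-0.4, 0.6, -0.2]
opening: 0.0118
gripper_force: 0.0
```

```bash
python3 - <<'E'
from h import *
s=manip.read_state();print(s["clock"],s["position"],s["tool_rot"],s["opening"],s["qpos"])
i=cams.read_camera("scene")[:,:,::-1];cv2.imwrite("pics/k_s.png",i)
t=cams.read_camera("top")[:,:,::-1];cv2.imwrite("pics/k_t.png",t)
# dark knob in both views
for n,im,(x0,y0,x1,y1) in(("scene",i,(100,245,130,280)),("top",t,(385,250,425,275))):
    g=im[y0:y1,x0:x1].max(2);print(n,g.min(),np.median(g))
    m=(g<60).astype(np.uint8);k,l,st,ce=cv2.connectedComponentsWithStats(m);print(st[1:],ce[1:]+[x0,y0])
y=np.array([.305,.952]);x=np.array([.952,-.305])
# profile along dish axis in scene image at z=.038, x=+-26
for xx in(-26,26):
    L=np.arange(-75,76,1.5);W=np.array([np.r_[np.array([.5003,-.119])+xx/1e3*x+l/1e3*y,.038] for l in L])
    p=proj("scene",W).astype(np.float32);v=cv2.remap(np.ascontiguousarray(i),p[None,:,0],p[None,:,1],1)[0].max(1);print(xx,list(zip(L.astype(int).tolist(),v.tolist())))
E
```

```text
18.35 [ 0.43224258 -0.33497498  0.14692454] [ 1.79965058e+02  2.64220864e-03 -1.07787722e+02] 0.011754990184621056 [-2.07841236e+01  1.89651176e+01 -1.74187639e+01 -1.00827653e-03
 -5.36511504e+01  2.99700003e+00]
scene 17 75.0
[[  6   6  24  20 235]] [[116.30638298 260.81276596]]
top 7 44.5
[[  0   0  40  25 642]] [[407.1635514  259.85358255]]
-26 [(-75, 53), (-73, 52), (-72, 52), (-70, 53), (-69, 44), (-67, 24), (-66, 8), (-64, 19), (-63, 52), (-61, 77), (-60, 71), (-58, 59), (-57, 54), (-55, 52), (-54, 53), (-52, 52), (-51, 52), (-49, 54), (-48, 54), (-46, 54), (-45, 52), (-43, 54), (-42, 53), (-40, 50), (-39, 53), (-37, 56), (-36, 55), (-34, 53), (-33, 55), (-31, 55), (-30, 56), (-28, 55), (-27, 55), (-25, 55), (-24, 53), (-22, 53), (-21, 53), (-19, 53), (-18, 54), (-16, 54), (-15, 54), (-13, 54), (-12, 54), (-10, 55), (-9, 52), (-7, 51), (-6, 53), (-4, 55), (-3, 54), (-1, 51), (0, 53), (1, 53), (3, 50), (4, 54), (6, 50), (7, 52), (9, 55), (10, 77), (12, 91), (13, 95), (15, 104), (16, 100), (18, 96), (19, 96), (21, 94), (22, 92), (24, 86), (25, 91), (27, 109), (28, 99), (30, 99),
[... 726 characters left out ...]
22, 102), (-21, 106), (-19, 113), (-18, 101), (-16, 93), (-15, 98), (-13, 107), (-12, 104), (-10, 105), (-9, 111), (-7, 104), (-6, 99), (-4, 98), (-3, 95), (-1, 96), (0, 99), (1, 102), (3, 105), (4, 106), (6, 103), (7, 95), (9, 96), (10, 103), (12, 104), (13, 106), (15, 104), (16, 102), (18, 101), (19, 102), (21, 100), (22, 102), (24, 109), (25, 107), (27, 106), (28, 104), (30, 100), (31, 95), (33, 96), (34, 101), (36, 103), (37, 103), (39, 102), (40, 102), (42, 102), (43, 103), (45, 104), (46, 106), (48, 108), (49, 106), (51, 83), (52, 60), (54, 50), (55, 49), (57, 46), (58, 61), (60, 88), (61, 95), (63, 94), (64, 94), (66, 91), (67, 90), (69, 92), (70, 86), (72, 103), (73, 130), (75, 145)]
```

The dish sits between the jaw and the stop, spanning about −58..+51 with the jaw near −63 and the stop near +58. Next is the knob at ≈ (0.451, −0.2735).

```bash
python3 - <<'E'
from h import *
s=manip.read_state();print(s["position"],delta([.451,-.2735,.052],-107.8))
for th in np.arange(.15,1.58,.15):print(round(th,2),np.round([65*(np.cos(th)-1),65*np.sin(th)],1))
E
```

```text
[ 0.43295009 -0.33334853  0.1470885 ] (array([-62.5,   0.9,  95.1]), np.float64(0.003))
0.15 [-0.7  9.7]
0.3 [-2.9 19.2]
0.45 [-6.5 28.3]
0.6 [-11.4  36.7]
0.75 [-17.4  44.3]
0.9 [-24.6  50.9]
1.05 [-32.7  56.4]
1.2 [-41.4  60.6]
1.35 [-50.8  63.4]
1.5 [-60.4  64.8]
```

Call:
{"name": "carry_out", "arguments": {"deltas": [{"translation":[-30,0,0],"roll":0,"gripper":50},{"translation":[-62,1,0],"roll":0,"gripper":55},{"translation":[-62,1,15],"roll":0,"gripper":55},{"translation":[-62,1,40],"roll":0,"gripper":55},{"translation":[-62,1,65],"roll":0,"gripper":55},{"translation":[-62,1,85],"roll":0,"gripper":55},{"translation":[-62,1,94],"roll":0,"gripper":55},{"translation":[-62,1,94],"roll":0,"gripper":55}]}}

```text
clock: 19.45
position: [0.4506, -0.2739, 0.0527]
tool_rot: [179.9, -0.0, -107.6]
force: [-0.1, -0.2, -0.4]
opening: 0.0546
gripper_force: 0.0
```

Call:
{"name": "carry_out", "arguments": {"deltas": [{"translation":[0,0,0],"roll":0,"gripper":30},{"translation":[0,0,0],"roll":0,"gripper":10},{"translation":[0,0,0],"roll":0,"gripper":10},{"translation":[0,0,0],"roll":0,"gripper":10},{"translation":[0,0,0],"roll":0,"gripper":10},{"translation":[0,0,0],"roll":0,"gripper":10}], "grip_force": 20}}

```text
clock: 20.2
position: [0.4513, -0.2743, 0.0541]
tool_rot: [-179.9, -0.0, -107.6]
force: [-0.4, 1.2, 5.7]
opening: 0.0171
gripper_force: 21.7
```

Knob gripped (17 mm, sideways force near zero, so it is well centred). Turning along the arc.

Call:
{"name": "carry_out", "arguments": {"deltas": [{"translation":[-0.7,9.7,0],"roll":0.15,"gripper":10},{"translation":[-2.9,19.2,0],"roll":0.3,"gripper":10},{"translation":[-6.5,28.3,0],"roll":0.45,"gripper":10},{"translation":[-11.4,36.7,0],"roll":0.6,"gripper":10},{"translation":[-17.4,44.3,0],"roll":0.75,"gripper":10},{"translation":[-24.6,50.9,0],"roll":0.9,"gripper":10},{"translation":[-32.7,56.4,0],"roll":1.05,"gripper":10},{"translation":[-41.4,60.6,0],"roll":1.2,"gripper":10},{"translation":[-46.1,62.1,0],"roll":1.28,"gripper":10},{"translation":[-46.1,62.1,0],"roll":1.28,"gripper":10}]}}

```text
clock: 21.45
position: [0.4071, -0.2114, 0.0541]
tool_rot: [-180.0, 0.2, 179.2]
force: [0.5, 1.7, 5.4]
opening: 0.0168
gripper_force: 21.7
```

Call:
{"name": "carry_out", "arguments": {"deltas": [{"translation":[-0.2,5.2,0],"roll":0.08,"gripper":10},{"translation":[-0.8,10.3,0],"roll":0.16,"gripper":10},{"translation":[-1.5,14,0],"roll":0.22,"gripper":10},{"translation":[-2.5,18,0],"roll":0.28,"gripper":10},{"translation":[-2.5,18,0],"roll":0.28,"gripper":10}]}}

```text
clock: 22.08
position: [0.4099, -0.1942, 0.0541]
tool_rot: [-180.0, 0.2, 163.2]
force: [0.9, -3.1, 5.6]
opening: 0.0172
gripper_force: 21.7
```

Call:
{"name": "carry_out", "arguments": {"deltas": [{"translation":[0,1,0],"roll":0,"gripper":10},{"translation":[0,2,0],"roll":0,"gripper":10},{"translation":[0,2,0],"roll":0,"gripper":10}]}}

```text
clock: 22.45
position: [0.4099, -0.1938, 0.054]
tool_rot: [-179.9, 0.1, 163.2]
force: [-0.1, -14.9, 3.3]
opening: 0.0173
gripper_force: 21.8
```

The knob stopped moving while the force rose to 15 N, at about 88–90°, so this is the end stop. I'll ease off, release, and retreat.

Call:
{"name": "carry_out", "arguments": {"deltas": [{"translation":[0,-1.5,0],"roll":0,"gripper":10},{"translation":[0,-1.5,0],"roll":0,"gripper":30},{"translation":[0,-1.5,0],"roll":0,"gripper":45},{"translation":[0,-1.5,0],"roll":0,"gripper":45},{"translation":[0,-1.5,-15],"roll":0,"gripper":45},{"translation":[0,-1.5,-50],"roll":0,"gripper":45},{"translation":[0,-1.5,-100],"roll":0,"gripper":45},{"translation":[0,-60,-130],"roll":0,"gripper":45},{"translation":[0,-120,-130],"roll":0,"gripper":45},{"translation":[0,-180,-130],"roll":0,"gripper":45}]}}

```text
clock: 23.7
position: [0.3562, -0.3649, 0.1839]
tool_rot: [180.0, 0.1, 163.1]
force: [1.6, 1.3, 0.2]
opening: 0.0448
gripper_force: 0.0
```

Call:
{"name": "carry_out", "arguments": {"deltas": [{"translation":[0,-50,0],"roll":0,"gripper":45},{"translation":[0,-100,0],"roll":0,"gripper":45},{"translation":[0,-100,0],"roll":0,"gripper":45}]}}

```text
clock: 24.08
position: [0.326, -0.4614, 0.1822]
tool_rot: [180.0, -0.1, 162.8]
force: [-0.2, 0.2, -0.1]
opening: 0.045
gripper_force: 0.0
```

```bash
python3 - <<'E'
from h import *
s=manip.read_state();print(s["clock"],s["position"],s["force"])
i=cams.read_camera("scene")[:,:,::-1];t=cams.read_camera("top")[:,:,::-1]
cv2.imwrite("pics/m_s.png",i);cv2.imwrite("pics/m_t.png",t)
y=np.array([.305,.952]);x=np.array([.952,-.305])
for n,im in(("scene",i),("top",t)):
  for xx in(-20,20):
    L=np.arange(-75,76,1.5);W=np.array([np.r_[np.array([.5003,-.119])+xx/1e3*x+l/1e3*y,.039] for l in L])
    p=proj(n,W).astype(np.float32);v=cv2.remap(np.ascontiguousarray(im),p[None,:,0],p[None,:,1],1)[0].max(1);print(n,xx,[(int(a),int(b)) for a,b in zip(L,v) if a<-30 or a>45])
# knob search near expected closed position
K=np.array([[.4715-.0619,-.2115+.0198,.083]])
f=lambda w:np.round([(w[0,:2]-[.4715,-.2115])@x*1000,(w[0,:2]-[.4715,-.2115])@y*1000],1)
for n,im in(("scene",i),("top",t)):
    u,v=map(int,proj(n,K)[0]);g=im[v-14:v+15,u-14:u+15].max(2)
    m=(g<40).astype(np.uint8);k,l,st,ce=cv2.connectedComponentsWithStats(m)
    print(n,(u,v),st[1:],[(c+[u-14,v-14]).round(1).tolist()+f(ray(n,[c+[u-14,v-14]],.063)).tolist() for c in ce[1:]])
E
```

```text
24.075 [ 0.32604588 -0.46142685  0.1821702 ] [-0.22058809  0.17137277 -0.07372076]
scene -20 [(-75, 139), (-73, 139), (-72, 140), (-70, 126), (-69, 89), (-67, 35), (-66, 65), (-64, 99), (-63, 98), (-61, 95), (-60, 99), (-58, 99), (-57, 80), (-55, 36), (-54, 21), (-52, 53), (-51, 83), (-49, 96), (-48, 96), (-46, 97), (-45, 94), (-43, 93), (-42, 96), (-40, 95), (-39, 94), (-37, 97), (-36, 98), (-34, 95), (-33, 74), (-31, 42), (46, 96), (48, 97), (49, 98), (51, 99), (52, 101), (54, 98), (55, 89), (57, 77), (58, 81), (60, 92), (61, 97), (63, 96), (64, 95), (66, 95), (67, 95), (69, 92), (70, 90), (72, 101), (73, 124), (75, 141)]
scene 20 [(-75, 56), (-73, 106), (-72, 128), (-70, 121), (-69, 66), (-67, 44), (-66, 60), (-64, 90), (-63, 101), (-61, 96), (-60, 95), (-58, 105), (-57, 94), (-55, 48), (-54, 20), (-52, 46), (-51, 88), (-49, 98), (-48, 95), (-46, 95), (-45, 95), (-43, 93), (-42, 94), (-40, 93), (-39, 95), (-37, 99), (-36, 99), (-34, 96), (-33, 92), (-31, 97), (46, 93), (48, 94), (49, 96), (51, 96), (52, 97), (54, 100), (55, 94), (57, 75), (58, 75), (60, 90), (61, 100), (63, 99), (
[... 619 characters left out ...]
 57), (75, 52)]
top 20 [(-75, 82), (-73, 77), (-72, 77), (-70, 88), (-69, 95), (-67, 100), (-66, 96), (-64, 95), (-63, 95), (-61, 97), (-60, 100), (-58, 97), (-57, 85), (-55, 59), (-54, 41), (-52, 31), (-51, 54), (-49, 74), (-48, 88), (-46, 93), (-45, 96), (-43, 95), (-42, 96), (-40, 97), (-39, 99), (-37, 101), (-36, 103), (-34, 99), (-33, 91), (-31, 74), (46, 103), (48, 104), (49, 105), (51, 107), (52, 109), (54, 109), (55, 106), (57, 100), (58, 95), (60, 95), (61, 101), (63, 104), (64, 107), (66, 108), (67, 108), (69, 107), (70, 99), (72, 85), (73, 59), (75, 51)]
scene (121, 215) [[12 16 11 13 75]] [[124.2, 223.6, -60.1, -3.4]]
top (371, 281) [[ 6  9  7  7 30]] [[366.3, 278.9, -64.1, 5.9]]
```

The dish is flush against both faces: there is no gap at the stop, and the rubber meets the dish at −53. The jaw moved about 11–12 mm and the knob sits around 90°. Handing in.

```bash
python3 -c "
from rig import workorder;print(workorder.hand_in())"
```

```text
the job is handed in; nothing more can be done
None
```

I laid the steel dish flat with its hollow up on the open shelf, then set it on the holder seat and turned the cam lever to its end stop, so the jaw holds the dish tight against the stop. I handed the job in at about 24 s with the robot clear, without having verified the final lever angle exactly (about 90°), and no verdict came back.

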